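Level the product photo

TASK

Set up the product photograph: stand the four small capped vessels (the aluminium flask, the two white-capped glass vials and the tiny black-capped pot) on the four wooden risers so that all their tops come level, the tallest vessel on the lowest riser and so on to the shortest on the highest. Each stands upright in the middle of its riser; leave the loose red lid and the gold cap where they lie.

Things in the scene. Friction and masses are not known exactly. Their poses are not given: they have to be found in the camera images.
- flask: Small plain aluminium flask, round, 106 mm tall, body 41 mm across up to 85 mm height, then a 24 mm wide screw cap; the tallest of the four capped vessels. Loose, standing upright on the table in the near row, any place in it. Origin: centre of its underside; z up along its axis. 0.06 kg.
- tall_vial: Clear glass vial with white cap, round, 85 mm tall; glass 46 mm across up to 58 mm height, cap 39 mm across; the second tallest, taller than the other white-capped vial. Loose, standing upright on the table in the near row, any place in it. Origin: centre of its underside; z up along its axis. 0.06 kg.
- short_vial: Clear glass vial with white cap, round, 68 mm tall; glass 45 mm across up to 45 mm height, cap 36 mm across; the third tallest, the shorter of the two white-capped vials. Loose, standing upright on the table in the near row, any place in it. Origin: centre of its underside; z up along its axis. 0.06 kg.
- pot: Tiny squat glass bottle with black cap, round, 34 mm tall; glass 33 mm across up to 19 mm height, cap 28 mm across; the shortest. Loose, standing upright on the table in the near row, any place in it. Origin: centre of its underside; z up along its axis. 0.034 kg.
- riser_low: Square plywood display riser (plinth), fixed to the table, with a flat pale wooden top 110 x 110 mm and 20 mm above the table: the lowest and widest of the four. Origin: centre of its underside on the table; z up, x and y along its sides. It stands somewhere in the row of four risers farther from the robot.
- riser_mid_low: Square plywood display riser (plinth), fixed to the table, with a flat pale wooden top 100 x 100 mm and 41 mm above the table: the second lowest and second widest of the four. Origin: centre of its underside on the table; z up, x and y along its sides. It stands somewhere in the row of four risers farther from the robot.
- riser_mid_high: Square plywood display riser (plinth), fixed to the table, with a flat pale wooden top 90 x 90 mm and 58 mm above the table: the second highest and second narrowest of the four. Origin: centre of its underside on the table; z up, x and y along its sides. It stands somewhere in the row of four risers farther from the robot.
- riser_high: Square plywood display riser (plinth), fixed to the table, with a flat pale wooden top 80 x 80 mm and 92 mm above the table: the highest and narrowest of the four. Origin: centre of its underside on the table; z up, x and y along its sides. It stands somewhere in the row of four risers farther from the robot.
- lid_red: Bystander: loose red jar lid lying flat in the near row among the vessels, 56 mm across, 13 mm high. Origin: centre of its underside. To be left where it lies.
- cap_gold: Bystander: loose gilded cylinder cap lying on its side in the near row among the vessels, 25 mm across, 45 mm long (along its y axis). Origin: centre of its underside. To be left where it lies.

How it is judged (in metres and radians):
At the end, for the whole second after the job is handed in: Flask on the 20 mm riser, taller vial on the 41 mm riser, shorter vial on the 58 mm riser, pot on the 92 mm riser; each within 15 mm of the middle of the riser's top, standing on it (height right to 5 mm), upright within 0.1 rad, let go and at rest (horizontal distance between flask and riser_low below 0.015 m and z of flask in the frame of riser_low between 0.015 and 0.026 m and angle between each of flask, tall_vial, short_vial, pot's own z axis and vertical below 0.1 rad and linear speed of each of flask, tall_vial, short_vial, pot below 0.02 m/s and angular speed of each of flask, tall_vial, short_vial, pot below 0.2 rad/s and horizontal distance between tall_vial and riser_mid_low below 0.015 m and z of tall_vial in the frame of riser_mid_low between 0.036 and 0.047 m and horizontal distance between short_vial and riser_mid_high below 0.015 m and z of short_vial in the frame of riser_mid_high between 0.053 and 0.064 m and horizontal distance between pot and riser_high below 0.015 m and z of pot in the frame of riser_high between 0.087 and 0.098 m); the robot touches nothing.
It fails at once if the red lid is moved by more than 30 mm (distance of lid_red from where it was at the start of the episode above 0.03 m).
It fails at once if the gold cap is moved by more than 30 mm (distance of cap_gold from where it was at the start of the episode above 0.03 m).
It also fails if it takes over 120 s, if anything falls off the work surface, if the arm or the gripper's body presses on something with over 40 N, if the wrist force passes 120 N, or if a joint passes its speed limit or range.

ROBOT

A 7-joint arm with a two-finger parallel gripper is mounted at the origin on a cart in front of the work surface, level with it; the furniture and walls round the work are solid. World frame = base frame: x ahead of the robot, y to its left, z up, the work surface at z = 0. Lengths are in mm, angles in rad, forces in N, time in s.
With the tool pointing down it reaches from about 425 to 1025 mm from the base axis. Payload 9.4 kg.
Tool frame: the origin (TCP) lies midway between the tips of the shut fingers; the grasp point (between the pads) lies 19 mm behind it; z points along the fingers, y is the line along which they close (so a half turn about z gives the same grasp; the last joint's range is limited). The gripper opens to 85 mm and grips with 20 to 120 N. Pads are 22 mm wide; open, the fingers measure 114 mm over their backs; the gripper's body (76 mm by 85 mm) begins 54 mm behind the grasp point. The pads swing forward as they close: fully open they stand 13 mm farther back than shut.
Start: joints at [-1.257, 0.599, -0.003, 1.599, 0.002, 0.943, -0.08], TCP at [276.177, 670.336, 231.275] pointing down, gripper open.
Joint ranges: [-2.57, 2.57], [-0.35, 1.97], [-1.29, 1.29], [0.11, 2.56], [-1.05, 4.19], [0.11, 1.86], [-2.63, 2.63]. Speed limits (rad/s): [2.22, 2.22, 3.01, 3.01, 3.14, 3.14, 3.14].

INTERFACE

Orientations are given as [roll, pitch, yaw] about the fixed x, y, z axes, in that order (R = Rz(yaw) Ry(pitch) Rx(roll)).
In Python, from cell import env, inverse_kinematics, snapshot, order gives the robot as it stands. Calls block until the motion is done:
- env.move_to(position, orientation): joint-space move of the TCP to a pose.
- env.move_l(position, orientation=None, rate=150, contact_N=None): straight line of the TCP; orientation=None keeps the orientation; rate is the mean speed in mm/s. With contact_N (N) it stops when the force on the tool has changed by that much, and returns True; else False.
- env.set_joints(angles): joint-space move.
- env.release() and env.close(grip_force=None): open the fingers fully, or close them until they stop; grip_force is the grip in N (None keeps the last).
- env.hold(seconds).
- inverse_kinematics(position, orientation): joint angles nearest the present ones, or None.
- env.state(): the state.
- snapshot(name): name is "scene" or "top" or "wrist"; returns a dict with "image" (400x640x3 uint8, blue, green, red), "K" (3x3 intrinsics, pixels), "rvec" (rotation vector, rad) and "tvec" (3), from world to camera coordinates, as OpenCV has them; the wrist camera has in their place "hand_eye" (4x4, takes a point from camera to tool coordinates, whose origin is the TCP and whose axes are the flange's). Camera axes: x right, y down, z forward; pixel columns grow to the right and rows downward; lengths in mm; the calibration is good to about 2 mm. A picture is of the moment at which its call begins: read the wrist's pose just before it. There is no depth.
A pose or a line that the arm cannot do raises env.PlanningError and nothing moves.
- order.sign_off(): hands the job in; it is judged then, once.
The state is a dict: "clock": time; "joint_pos": joint angles; "joint_velocities": joint speeds; "joint_efforts": joint torques, N m; "tcp_pos": TCP position; "tool_rot": TCP orientation; "wrist_force": force on the tool from outside, world axes, zero at the start; "wrist_torque": the same for the moment, N m; "grip_width": finger opening in mm; "gripper_force": force on a finger pad.
Only numpy, scipy, OpenCV 4.12 (cv2) and the standard library are available. Lean on these libraries where they do the work, as an engineer would, in place of code of your own. Each camera call takes 0.05 s, during which the arm holds its last target. There are 200 camera calls.

## Working session

There is one attempt and no reset: what is moved stays moved. The work goes in short steps, each a Python script; the robot and the scene stay as the last script left them, time stands still between calls to the robot, and variables do not carry over. Pictures are saved under pics/ and viewed, at most 14 in all, crops included, and the job is handed in when it is done.

```bash
mkdir -p pics; ls; python3 - <<'E'
from cell import env, snapshot
import cv2,numpy as np
for n in("scene","top"):
    s=snapshot(n); cv2.imwrite(f"pics/{n}0.png",s["image"])
    R=cv2.Rodrigues(np.array(s["rvec"],float))[0]; print(n,s["K"],(-R.T@np.array(s["tvec"]).ravel()).round(), R.round(2))
print(snapshot("wrist")["hand_eye"]); print(env.state())
E
```

```text
pics
scene [[498.90968781   0.         320.75202085]
 [  0.         498.90968781 192.85347254]
 [  0.           0.           1.        ]] [-103. -352.  830.] [[ 0.46 -0.89  0.01]
 [-0.64 -0.35 -0.68]
 [ 0.61  0.31 -0.73]]
top [[512.96252002   0.         327.12385887]
 [  0.         512.96252002 205.09942393]
 [  0.           0.           1.        ]] [ 462.   13. 1151.] [[ 0.02 -1.    0.  ]
 [-1.   -0.02 -0.09]
 [ 0.09 -0.   -1.  ]]
[[-2.65074058e-04 -9.62616436e-01 -2.70868100e-01  6.83446048e+01]
 [ 9.99999964e-01 -2.44531954e-04 -1.09586807e-04  7.04210567e-01]
 [ 3.92541557e-05 -2.70868119e-01  9.62616466e-01 -1.42539335e+02]
 [ 0.00000000e+00  0.00000000e+00  0.00000000e+00  1.00000000e+00]]
{'clock': 0.15, 'joint_pos': array([-1.25670947,  0.59994059, -0.00251563,  1.59993107,  0.00176681,
        0.94289444, -0.07979385]), 'joint_velocities': array([-0.00209149, -0.00445235, -0.00141823, -0.0016544 , -0.00091022,
        0.00184825, -0.00067491]), 'joint_efforts': array([ 3.42037943e-03, -7.76996827e+01,  1.56681899e+00, -2.58235449e+01,
        1.25188447e-02,  6.81307676e-03, -1.92817197e-05]), 'tcp_pos': array([276.04717065, 670.01794063, 230.62165972]), 'tool_rot': array([-3.14042581e+00,  1.01621508e-04,  2.75082791e+00]), 'wrist_force': array([ 0.93536233, -0.34587841,  0.41034894]), 'wrist_torque': array([-0.0111743 , -0.06249147,  0.04645901]), 'gripper_force': 0.0, 'grip_width': 85.49811072886025}
```

View pics/scene0.png

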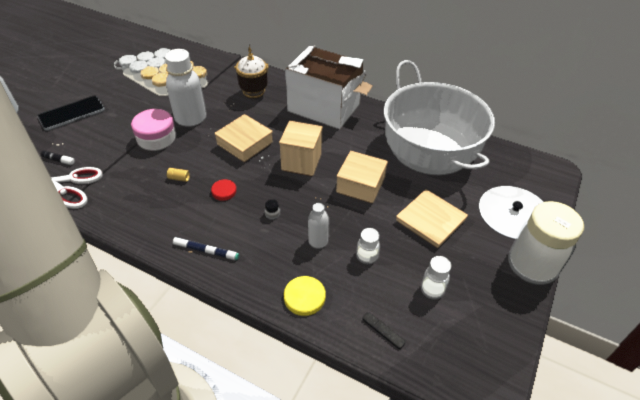

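View pics/top0.png

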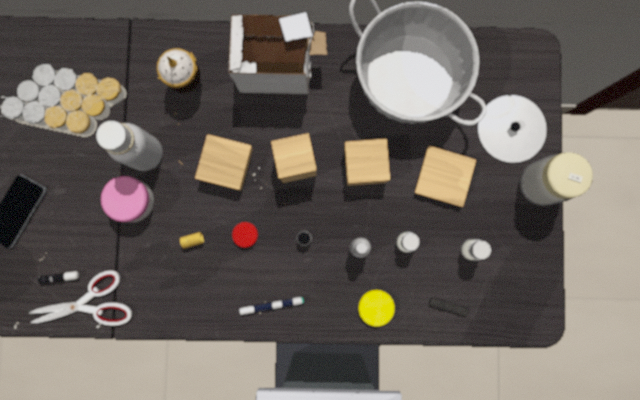

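The scene picture shows the riser row and the vessel row: pot (272,208), flask (318,226) and vials (369,246) and (436,277). Next I'll enlarge both views to pick points for triangulation.

```bash
python3 - <<'E'
import cv2
t=cv2.imread("pics/top0.png"); s=cv2.imread("pics/scene0.png")
def crop(im,x0,y0,x1,y1,f,n):
    c=cv2.resize(im[y0:y1,x0:x1],None,fx=f,fy=f,interpolation=cv2.INTER_CUBIC)
    for x in range(x0-x0%20+20,x1,20):
        cv2.putText(c,str(x),(int((x-x0)*f),9),0,.33,(0,255,255),1); cv2.line(c,(int((x-x0+.5)*f),12),(int((x-x0+.5)*f),18),(0,255,255),1)
    for y in range(y0-y0%20+20,y1,20): cv2.putText(c,str(y)+"-",(0,int((y-y0+.5)*f)+4),0,.33,(0,255,255),1)
    cv2.imwrite(n,c)
crop(t,180,125,500,265,2.5,"pics/topc.png"); crop(s,205,110,475,310,2.9,"pics/scenec.png")
E
```

```text
(no output)
```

View pics/topc.png

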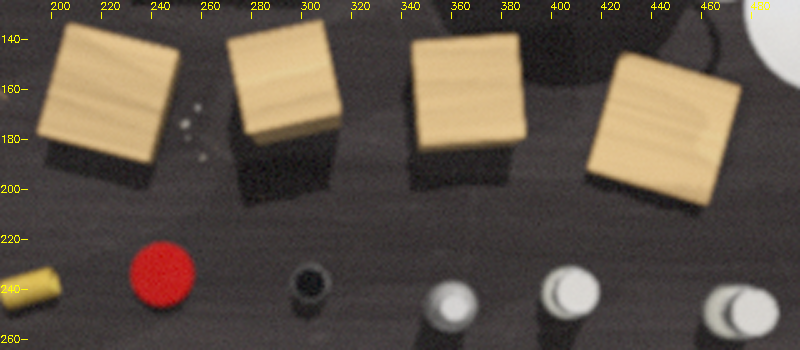

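View pics/scenec.png

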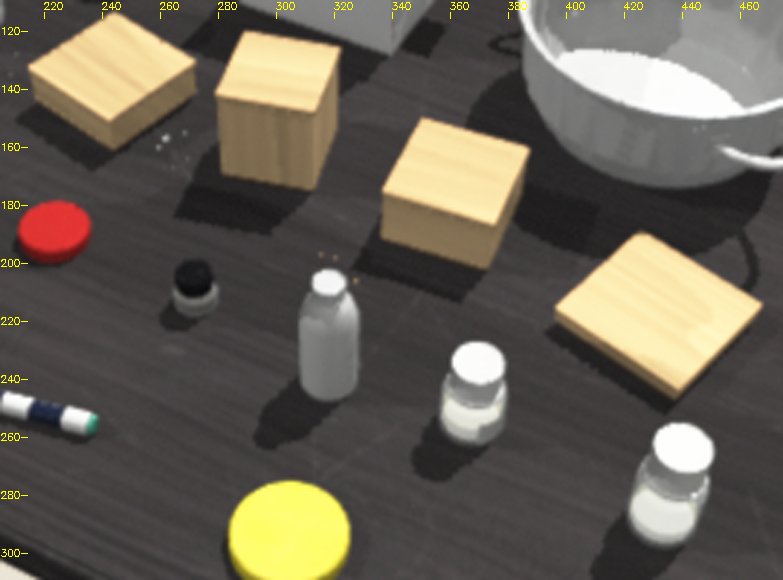

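Both views agree on the order from left (+y) to right: risers mid_low, high, mid_high, low, and vessels (gold, red), pot, flask, short vial, tall vial. I'll triangulate the riser corners and cap centres.

```bash
cat > h.py <<'E'
import numpy as np,cv2
def cam(s): return np.array(s["K"]),cv2.Rodrigues(np.array(s["rvec"],float))[0],np.array(s["tvec"],float).reshape(3,1)
def tri(P1,P2,a,b):
    X=cv2.triangulatePoints(P1,P2,np.array(a,float).T,np.array(b,float).T); X=(X[:3]/X[3]).T
    return X
def onplane(K,R,t,px,z):
    d=R.T@np.linalg.inv(K)@np.array([px[0],px[1],1.]); c=(-R.T@t).ravel(); return c+d*(z-c[2])/d[2]
E
python3 - <<'E'
from h import *; from cell import snapshot
T=cam(snapshot("top"));S=cam(snapshot("scene"))
P=lambda c:c[0]@np.hstack([c[1],c[2]])
ft=lambda p:(np.array(p,float)+.5)/2.5-.5+[180,125]
fs=lambda p:(np.array(p,float)+.5)/2.9-.5+[205,110]
D={"riser_mid_low":([(67,23),(179,50),(150,162),(37,134)],[(113,12),(196,63),(110,121),(30,68)],41),
"riser_high":([(227,39),(322,20),(341,114),(246,135)],[(245,31),(340,47),(317,111),(217,96)],92),
"riser_mid_high":([(410,41),(517,33),(526,137),(419,148)],[(423,119),(529,150),(495,223),(383,184)],58),
"riser_low":([(622,53),(741,86),(709,206),(586,171)],[(641,233),(762,305),(677,391),(555,309)],20),
"pot":([(310,283)],[(194,276)],34),"flask":([(453,308)],[(329,282)],106),"short":([(578,293)],[(478,363)],68),"tall":([(754,313)],[(683,448)],85),"red":([(162,274)],[(54,226)],13)}
for n,(a,b,z) in D.items():
    a=ft(a);b=fs(b);X=tri(P(T),P(S),a,b)
    m=X.mean(0);print(n,m.round(1),"nominal",z,"top@z",np.mean([onplane(*T,p,z) for p in a],0).round(1),"scene@z",np.mean([onplane(*S,p,z) for p in b],0).round(1),end=" ")
    if len(X)==4:
        e=np.roll(X,-1,0)-X; print("sides",np.linalg.norm(e[:,:2],axis=1).round(),"yaw",np.degrees(np.arctan2(e[:,1],e[:,0])).round(),end="")
    print()
E
```

```text
riser_mid_low [647.4 241.6  39.4] nominal 41 top@z [647.5 240.6  41. ] scene@z [645.4 241.1  41. ] sides [101. 102. 101. 100.] yaw [-102.  168.   77.  -12.]
riser_high [655.2  84.4  91.3] nominal 92 top@z [655.2  84.   92. ] scene@z [654.3  84.1  92. ] sides [81. 81. 81. 82.] yaw [ -78. -166.  103.   14.]
riser_mid_high [654.  -72.3  58.5] nominal 58 top@z [654.  -72.5  58. ] scene@z [654.  -71.8  58. ] sides [91. 92. 91. 95.] yaw [ -85. -174.   97.    6.]
riser_low [ 629.4 -250.6   18.4] nominal 20 top@z [ 629.4 -251.    20. ] scene@z [ 627.2 -250.1   20. ] sides [109. 113. 111. 111.] yaw [-105.  165.   74.  -16.]
pot [484.5  61.4  29.4] nominal 34 top@z [485.   60.3  34. ] scene@z [480.5  60.   34. ] 
flask [465.8 -59.3 106.2] nominal 106 top@z [465.9 -59.4 106. ] scene@z [465.9 -59.2 106. ] 
short [ 480.5 -166.3   67.5] nominal 68 top@z [ 481.  -167.2   68. ] scene@z [ 479.4 -165.5   68. ] 
tall [ 467.2 -310.4   83.4] nominal 85 top@z [ 467.4 -310.5   85. ] scene@z [ 465.5 -309.9   85. ] 
red [489.8 193.4  12. ] nominal 13 top@z [490.4 192.4  13. ] scene@z [488.5 193.8  13. ]
```

All heights and sizes match the given ones, so I'll act. The flask goes first, then a check.

```bash
cat >> h.py <<'E'
from cell import env,snapshot,order
O=[np.pi,0,np.pi/2]
def carry(src,dst,h,top,w):
    """src,dst xy; h TCP height above vessel's underside; top riser height; w expected width"""
    zc=h+140
    p=lambda xy,z:[xy[0],xy[1],z]
    env.move_to(p(src,max(zc,200)),O)
    env.move_l(p(src,h),rate=130)
    env.close(30); s=env.state(); print("width",s["grip_width"].round(1),"want",w,"F",s["gripper_force"].round(1),"tcp",s["tcp_pos"].round(1))
    if abs(s["grip_width"]-w)>6: raise SystemExit("bad grasp")
    env.move_l(p(src,zc),rate=150); env.move_l(p(dst,zc),rate=200)
    print("carried width",env.state()["grip_width"].round(1))
    env.move_l(p(dst,top+h+6),rate=120)
    c=env.move_l(p(dst,top+h-3),rate=20,contact_N=4); s=env.state()
    print("contact",c,"tcp",s["tcp_pos"].round(1),"nominal z",top+h)
    env.release(); env.move_l(p(dst,max(top+h+120,200)),rate=150)
    print("t",env.state()["clock"])
E
python3 - <<'E'
from h import *
carry((466,-59.3),(629,-250.7),50,20,41)
s=snapshot("top");S=snapshot("scene");cv2.imwrite("pics/f1.png",np.hstack([cv2.resize(s["image"][120:270,320:520],None,fx=2,fy=2),cv2.resize(S["image"][110:310,205:475],None,fx=1.48,fy=1.5)[:300]]))
E
```

```text
Traceback (most recent call last):
  File "h.py", line 16, in carry
    env.close(30); s=env.state(); print("width",s["grip_width"].round(1),"want",w,"F",s["gripper_force"].round(1),"tcp",s["tcp_pos"].round(1))
                                                ^^^^^^^^^^^^^^^^^^^^^
AttributeError: 'float' object has no attribute 'round'
```

```bash
sed -i 's/s\["grip_width"\]\.round(1)/round(s["grip_width"],1)/;s/s\["gripper_force"\]\.round(1)/round(s["gripper_force"],1)/;s/env.state()\["grip_width"\]\.round(1)/round(env.state()["grip_width"],1)/' h.py
python3 - <<'E'
from h import *
print(env.state()["grip_width"]); env.release(); env.move_l([466,-59.3,190])
carry((466,-59.3),(629,-250.7),50,20,41)
s=snapshot("top");S=snapshot("scene");cv2.imwrite("pics/f1.png",np.hstack([cv2.resize(s["image"][120:270,320:520],None,fx=2,fy=2),cv2.resize(S["image"][110:310,205:475],None,fx=1.48,fy=1.5)[:300]]))
E
```

```text
39.9434351753213
width 39.5 want 41 F 29.4 tcp [466.3 -59.3  50.5]
carried width 39.9
contact True tcp [ 629.6 -250.9   70.5] nominal z 70
t 13.825
```

View pics/f1.png

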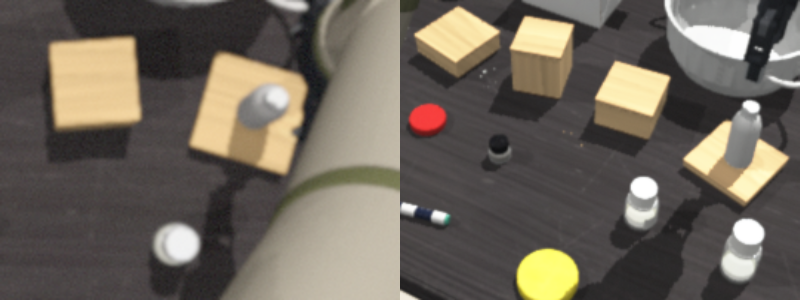

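The flask stands upright in the middle of the low riser (scene half ≈(742,135)), and contact came at the nominal height. I'll do the other three.

```bash
python3 - <<'E'
from h import *
carry((480.5,-166.5),(654,-72.3),15,58,45)
carry((467,-310.3),(647,241),25,41,46)
carry((484.5,60.3),(655,84.2),4,92,33)
env.move_l([480,84,230]); env.move_to([276,670,231],[np.pi,0,2.75])
s=snapshot("top");S=snapshot("scene")
cv2.imwrite("pics/e1.png",cv2.resize(s["image"][110:290,180:500],None,fx=2.5,fy=2.5,interpolation=2)); cv2.imwrite("pics/e2.png",cv2.resize(S["image"][90:290,205:475],None,fx=2.9,fy=2.9,interpolation=2))
print(env.state()["clock"])
E
```

```text
width 43.2 want 45 F 29.6 tcp [ 480.8 -166.5   15.6]
carried width 43.6
contact True tcp [654.5 -72.2  73.7] nominal z 73
t 21.55
width 44.0 want 46 F 30.0 tcp [ 467.2 -310.4   25.6]
carried width 44.1
contact True tcp [647.6 241.3  66.6] nominal z 66
t 31.625
width 30.4 want 33 F 29.2 tcp [484.6  60.4   4.3]
carried width 30.8
contact True tcp [655.5  84.3  96.5] nominal z 96
t 39.2917
42.925
```

View pics/e1.png

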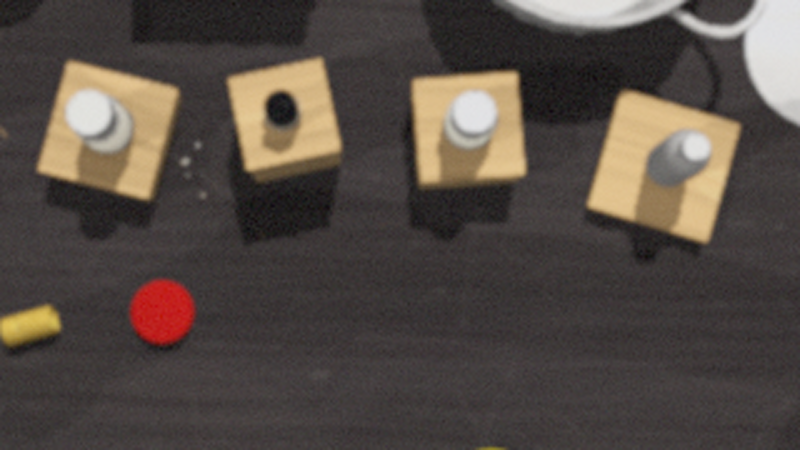

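View pics/e2.png

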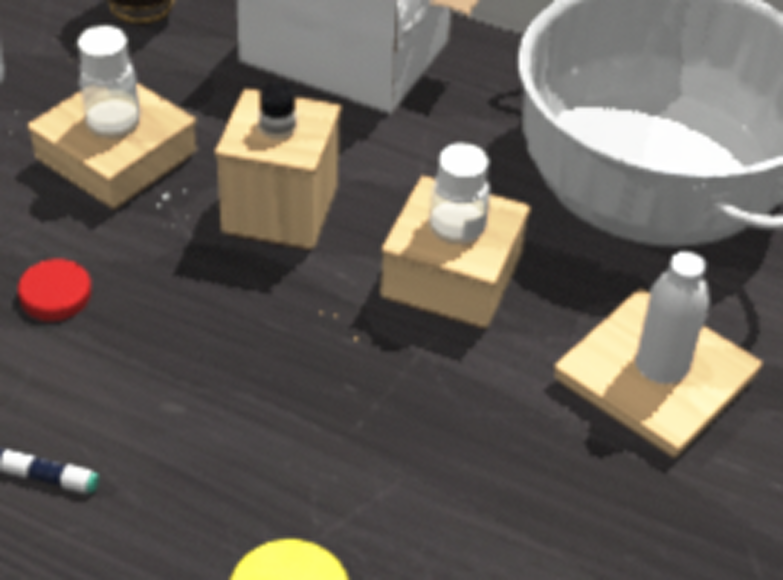

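All four stand upright on the right risers, and the red lid and gold cap haven't moved. I'll check the cap centres numerically: top view (91,114), (281,109), (473,111), (696,146).

```bash
python3 - <<'E'
from h import *
T=cam(snapshot("top"));S=cam(snapshot("scene"));P=lambda c:c[0]@np.hstack([c[1],c[2]])
a=(np.array([(91,114),(281,109),(473,111),(696,146)])+.5)/2.5-.5+[180,110]
b=(np.array([(103,41),(277,97),(463,158),(687,264)])+.5)/2.9-.5+[205,90]
X=tri(P(T),P(S),a,b);R=np.array([(647.4,241.3),(655.2,84.2),(654,-72.3),(629,-250.7)])
print(X.round(1));ok=(np.linalg.norm(X[:,:2]-R,axis=1)).round(1);print(ok)
if (ok<9).all(): print(order.sign_off())
E
```

```text
[[ 644.9  238.3  127. ]
 [ 653.4   84.9  123.8]
 [ 655.1  -70.7  126. ]
 [ 630.6 -251.1  124.6]]
[3.9 1.9 1.9 1.7]
the job is handed in; nothing more can be done
None
```

All four vessels stand upright on their matching risers, each within about 4 mm of the middle and with tops level to about 3 mm as measured; the red lid and gold cap were left untouched, and the job was handed in at about 43 s on the robot's clock.

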